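# Gather the caddy's small pieces in its cut-off corner over the bowl

## Robot

A 6-joint arm with a two-finger parallel gripper is mounted at the origin on a cart in front of the work surface, level with it; the furniture and walls round the work are solid. World frame = base frame: x ahead of the robot, y to its left, z up, the work surface at z = 0. Lengths are in m, angles in degrees, forces in N, time in s.
With the tool pointing down it reaches from about 0.325 to 0.9 m from the base axis. Payload 6.1 kg.
Tool frame: the origin (TCP) lies midway between the tips of the shut fingers; the grasp point (between the pads) lies 19 mm behind it (r.hold_point_z is the distance from the TCP to the grasp point, in m); z points along the fingers, y is the line along which they close (so a half turn about z gives the same grasp; the last joint's range is limited). The gripper opens to 85 mm and grips with 20 to 120 N. Pads are 22 mm wide; open, the fingers measure 114 mm over their backs; the gripper's body (76 mm by 85 mm) begins 54 mm behind the grasp point. The pads swing forward as they close: fully open they stand 13 mm farther back than shut.
Start: joints at [-7.225, 12.628, 87.462, -0, 79.91, -7.225], TCP at [0.625, -0, 0.231] pointing down, gripper open.
Joint ranges: [-170.65, 170.65], [-52.31, 119.04], [5.05, 147.46], [-71.25, 251.25], [11.57, 151.72], [-153.62, 153.62]. Speed limits (degrees/s): [147.25, 147.25, 172.46, 180, 180, 180].

## Interface

Orientations are given as [roll, pitch, yaw] about the fixed x, y, z axes, in that order (R = Rz(yaw) Ry(pitch) Rx(roll)).
In Python, from plant import sense, optics, r gives the robot as it stands. The module is installed in compiled form; this text tells all that it offers.
- The arm moves only by the tool step_arm, never from a script. Its argument "plan" is a list that holds one entry, the list of rows, each a list of 7 numbers: the finger opening in mm, from 0 to 85.4, then the shift along the world's x, y, z in units of 30 mm (1.0 is 30 mm), then the turn, a rotation vector about the world's x, y, z in units of 5 degrees (1.0 is 5 degrees). A call has 1 to 8 rows; each row is the pose to reach, as a shift and turn from the pose commanded when the call began; what a row does not reach only later rows make up. A row lasts 1/10 s, in which the tool goes at most 50 mm and 8.59 degrees, less where a joint would pass 70% of its speed; a pose out of reach is approached as far as the arm can. A call with a gripper value outside its range is refused whole. The fingers move at their own pace and stop on an object; "squeeze" is the grip in N (left out, the last holds). Time passes only in rows, so rows that repeat a pose let the fingers close. It gives the time, the measured TCP pose, the force, the opening and the grip force at its end, in the units of the state.
- sense(): the state, without advancing time (a new reading comes with each control period).
- optics.camera(name): name is "scene" or "side" or "wrist"; returns a dict with "img" (420x560x3 uint8, red, green, blue), "intrinsics" (3x3 intrinsics, pixels), "rvec" (rotation vector, rad) and "tvec" (3), from world to camera coordinates, as OpenCV has them; the wrist camera has in their place "hand_eye" (4x4, takes a point from camera to tool coordinates, whose origin is the TCP and whose axes are the flange's). Camera axes: x right, y down, z forward; pixel columns grow to the right and rows downward; lengths in m; the calibration is good to about 2 mm. A picture is of the moment at which its call begins: read the wrist's pose just before it. There is no depth.
- r.sign_off(): hands the job in; it is judged then, once.
The state is a dict: "t": time; "qpos": joint angles; "joint_velocities": joint speeds; "joint_efforts": joint torques, N m; "ee_pos": TCP position; "ee_rot": TCP orientation; "contact_force": force on the tool from outside, world axes, zero at the start; "ft_torque": the same for the moment, N m; "finger_gap": opening from 0.0 (shut) to 1.0 (fully open); "grip_force": force on a finger pad.
Only numpy, scipy, OpenCV 4.12 (cv2) and the standard library are available. Lean on these libraries where they do the work, as an engineer would, in place of code of your own. Each camera call takes 0.05 s, during which the arm holds its last target. There are 200 camera calls.

## Task

Take the white art caddy by its carrying bar and carry it level, with the pieces in it, until it is beside or over the empty white bowl; only there tip it so that the eraser, the sharpener and the binder clip all slide together into its cut-off (diagonal) corner. Finish while holding it like that, clearly tilted and still, the cut-off corner over the bowl and less than a hand's breadth above its rim, with the caddy touching nothing but your gripper and its pieces. Nothing may fall out, and leave the bowl and everything else on the desk where they are.

Things in the scene. Friction and masses are not known exactly. Their poses are not given: they have to be found in the camera images.
- caddy: White plastic art caddy, 0.22 kg: open tray 160 mm (x) by 130 mm (y) outside, walls 48 mm high and 5 mm thick, floor 5 mm thick. Only its +x +y corner is cut off, by a diagonal wall 59 mm long. Origin: centre of the underside, z up. Starts at the left or right of the desk, turned any way. Inside it is slippery (friction 0.2): the pieces start to slide at 0.25 rad and gather well at 0.6 rad.
- caddy_handle (a point): Centre of the caddy's carrying bar, 100 mm above the underside: a straight bar over the middle of the tray, 160 mm long along the caddy's x, 16 mm wide (y), 24 mm tall (z), with flat sides, on a 34 mm wide post at each 130 mm end. Shares the caddy's axes.
- caddy_corner (a point): Point on the caddy's inner floor at the middle of the diagonal wall of the cut-off corner, 5 mm above the underside; seen from the bar's centre at x +55.5 mm, y +40.5 mm, z -95 mm in the caddy's axes (which it shares).
- eraser_mid (a point): Centre of the eraser in a card sleeve, 20 x 42 x 12 mm, lying loose in the caddy.
- sharpener_mid (a point): Centre of the small pencil sharpener, 16 x 26 x 12 mm, lying loose in the caddy.
- clip_mid (a point): Middle of the body (16 x 32 x 14 mm) of the binder clip, 7 mm above its underside; two thin wire loops stand above it to 37 mm. Loose in the caddy.
- bowl_rim_mid (a point): Centre of the mouth, at rim height, of the empty round white bowl, 116 mm across and 38 mm high, standing on the desk on the side away from the caddy (at least 0.26 m between the bowl's and the bar's centres).
- bowl: The same bowl; origin at the centre of its underside.
- gel_pen: Bystander: pale pen, 142 mm long along its y, 10 mm thick, lying on the desk between the caddy and the bowl; origin at the middle of its underside. Leave alone.
- pencil: Bystander: yellow pencil, 165 mm long along its y, lying across the near edge of the green cutting mat; origin at the middle of its underside. Leave alone.
- tape_roll: Bystander: roll of brown tape lying flat, 96 mm across, 48 mm high; origin at the centre of its underside. Leave alone.
- apple: Bystander: pale yellow apple, 61 mm across, 71 mm high; origin at the centre of its underside. Leave alone.

How it is judged:
By the outcome, as a careful person would: the job done as asked, in the order asked, and still so for the second after the job is handed in, while the arm keeps its last pose, push and grip.
It also fails if it takes over 42 s, if anything falls off the work surface, if the arm or the gripper's body presses on something with over 40 N, if the wrist force passes 120 N, or if a joint passes its speed limit or range.

## Working session

There is one attempt and no reset: what is moved stays moved. The work goes in short steps, Python scripts to look and compute and a tool call to move; the robot and the scene stay as the last step left them, time stands still between calls to the robot, and variables do not carry over. Pictures are saved under pics/ and viewed, at most 10 in all, crops included, and the job is handed in when it is done.

Besides the shell and the picture viewer there is one more tool, called after "Emit:" by a JSON object that holds its "fn" and its "kwargs". step_arm: Moves the arm, as the interface text tells. Its arguments: {"type":"object","properties":{"plan":{"type":"array"},"squeeze":{"type":"number"}},"required":["plan"]}

```bash
mkdir -p pics; cat > h.py <<'E'
import numpy as np, cv2
from plant import sense, optics, r
from scipy.spatial.transform import Rotation as R
def cam(name):
    s=sense(); c=optics.camera(name); K=np.array(c["intrinsics"])
    if name=="wrist":
        T=np.eye(4); T[:3,:3]=R.from_euler('xyz',s["ee_rot"],degrees=True).as_matrix(); T[:3,3]=s["ee_pos"]
        T=T@np.array(c["hand_eye"])
    else:
        W=np.eye(4); W[:3,:3]=cv2.Rodrigues(np.array(c["rvec"],float))[0]; W[:3,3]=np.ravel(c["tvec"]); T=np.linalg.inv(W)
    return c["img"],K,T
def save(n,img): cv2.imwrite("pics/"+n,img[:,:,::-1])
def ray(K,T,u,v,z):
    d=T[:3,:3]@np.linalg.inv(K)@[u,v,1]; o=T[:3,3]; return o+d*(z-o[2])/d[2]
def proj(K,T,P):
    p=np.linalg.inv(T)@np.append(P,1); q=K@p[:3]; return q[:2]/q[2]
E
python3 - <<'E'
from h import *
import pickle
a=cam("scene");b=cam("side");pickle.dump((a,b),open("c0.pkl","wb"))
save("scene0.png",a[0]);save("side0.png",b[0])
s=sense();print(s)
for x in(a,b):print(x[2].round(3))
E
```

```text
{'t': 0.1, 'qpos': array([-7.22839567e+00,  1.26706868e+01,  8.75188072e+01, -1.96541131e-03,
        7.99099138e+01, -7.22394220e+00]), 'joint_velocities': array([ 0.01976599, -0.06390367, -0.10381328, -0.03843159, -0.03360614,
       -0.03959961]), 'joint_efforts': array([ 6.93603797e-04, -4.98243856e+01, -3.90546799e+01, -2.32586735e-04,
        5.66593517e-03, -2.12633734e-05]), 'ee_pos': array([6.24460824e-01, 1.61257587e-05, 2.30312743e-01]), 'ee_rot': array([-1.79901138e+02, -1.05812512e-02,  8.99958834e+01]), 'contact_force': array([ 0.31967352, -0.34586857,  0.01659233]), 'ft_torque': array([ 0.01985058,  0.03713447, -0.00361815]), 'grip_force': 0.0, 'finger_gap': 0.9982116436703792}
[[-0.851 -0.382  0.361  0.185]
 [-0.525  0.625 -0.577  0.696]
 [-0.005 -0.681 -0.733  0.935]
 [ 0.     0.     0.     1.   ]]
[[ 1.    -0.01   0.005  0.617]
 [-0.01  -0.682  0.731 -0.752]
 [-0.004 -0.731 -0.682  0.798]
 [ 0.     0.     0.     1.   ]]
```

View pics/scene0.png

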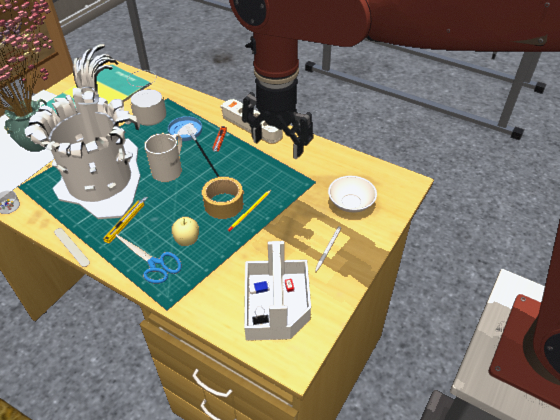

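View pics/side0.png

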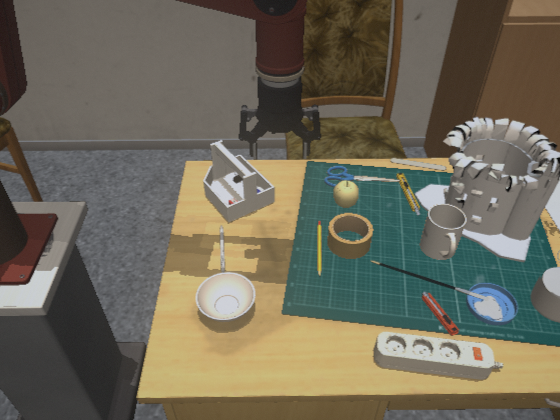

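The scene view shows the caddy at about (277,290), with its bar running from about (276,243) to (279,325), and the bowl at (352,195). In the side view they are at (238,180) and (226,300). I'll zoom in on both.

```bash
python3 - <<'E'
from h import *
import pickle
a,b=pickle.load(open("c0.pkl","rb"))
A=cv2.resize(a[0][235:345,230:330],None,fx=4,fy=4,interpolation=cv2.INTER_CUBIC)
B=cv2.resize(b[0][130:230,195:285],None,fx=4.4,fy=4.4,interpolation=cv2.INTER_CUBIC)[:440]
save("crop0.png",np.hstack([A,B]));print(A.shape,B.shape)
for n,c,u,v,z in [("bowl s",a,353,191,.038),("bowl d",b,226,297,.038),("pen s",a,328,250,.01),("pen d",b,222,250,.01)]: print(n,ray(c[1],c[2],u,v,z).round(3))
E
```

```text
(440, 400, 3) (440, 396, 3)
bowl s [ 0.515 -0.169  0.038]
bowl d [ 0.52  -0.169  0.038]
pen s [0.49  0.001 0.01 ]
pen d [ 0.499 -0.02   0.01 ]
```

View pics/crop0.png

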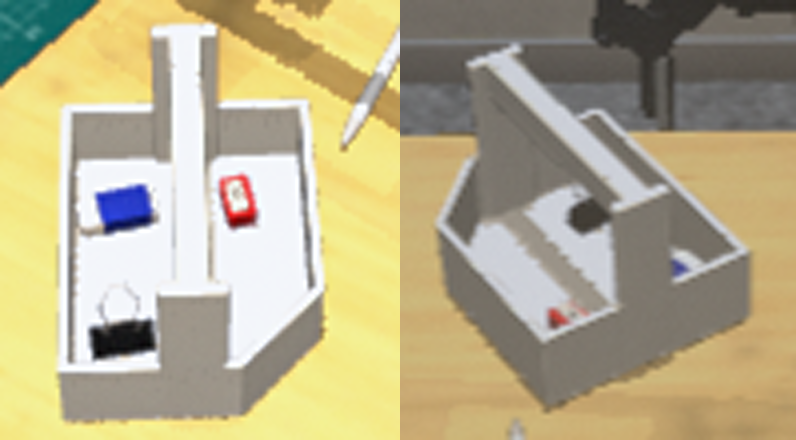

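The crop shows the bar-top ends. In the scene view they are at about (276,242) and (278.5,308). In the side view they are at (249.8,174.8) and (217,142.3). The cut-off corner is next to the second end, on its lower-x side. The pieces are the eraser (blue), sharpener (red) and clip (black).

```bash
python3 - <<'E'
from h import *
import pickle
a,b=pickle.load(open("c0.pkl","rb"))
S=[ray(a[1],a[2],*p,.112) for p in [(276,241.8),(278.5,308.2)]]
D=[ray(b[1],b[2],*p,.112) for p in [(249.8,174.8),(217,142.3)]]
def tri(p,q):
    Ms=[(c[2][:3,3],c[2][:3,:3]@np.linalg.inv(c[1])@[*x,1]) for c,x in((a,p),(b,q))]
    A=np.zeros((3,3));B=np.zeros(3)
    for o,d in Ms:
        d=d/np.linalg.norm(d);P=np.eye(3)-np.outer(d,d);A+=P;B+=P@o
    return np.linalg.solve(A,B)
for E in(S,D,[tri((276,241.8),(249.8,174.8)),tri((278.5,308.2),(217,142.3))]):
    d=E[1]-E[0];print(E[0].round(3),E[1].round(3),"mid",((E[0]+E[1])/2).round(3),"len",np.linalg.norm(d).round(3),"yaw",np.degrees(np.arctan2(d[1],d[0])).round(1))
# walls at z .048 corners in scene crop: cut corner ends and others
for p in [(323,288),(243,370),(62,370),(62,104),(308,102)]:
    print(p,ray(a[1],a[2],230+p[0]/4,235+p[1]/4,.048).round(3))
# bowl rim fit
for c,box in((a,(320,160,390,225)),(b,(185,265,270,335))):
    x0,y0,x1,y1=box;im=c[0][y0:y1,x0:x1].astype(int)
    m=((im.max(2)-im.min(2)<40)&(im.max(2)>120)).astype(np.uint8)
    ct=max(cv2.findContours(m,0,1)[0],key=cv2.contourArea)[:,0]
    P=np.array([ray(c[1],c[2],u+x0,v+y0,.038) for u,v in ct])
    print("bowl",P.min(0).round(3),P.max(0).round(3))
E
```

```text
[0.555 0.114 0.112] [0.469 0.244 0.112] mid [0.512 0.179 0.112] len 0.157 yaw 123.5
[0.56  0.114 0.112] [0.476 0.241 0.112] mid [0.518 0.178 0.112] len 0.153 yaw 123.2
[0.558 0.113 0.111] [0.473 0.243 0.109] mid [0.515 0.178 0.11 ] len 0.155 yaw 123.2
(323, 288) [0.438 0.174 0.048]
(243, 370) [0.448 0.234 0.048]
(62, 370) [0.521 0.278 0.048]
(62, 104) [0.611 0.146 0.048]
(308, 102) [0.501 0.078 0.048]
bowl [ 0.458 -0.222  0.038] [ 0.572 -0.105  0.038]
bowl [ 0.461 -0.219  0.038] [ 0.575 -0.087  0.038]
```

The caddy's bar centre is at about (0.515, 0.178, 0.10) and its +x points at 123.3°. The bar length from the two views is 155–157 mm against the true 160 mm, so the measurement holds up. The bowl centre is at about (0.517, -0.165). I'll move above the bar and turn the tool +33°.

Emit:
{"fn": "step_arm", "kwargs": {"plan": [[[85,-0.5,0.8,0,0,0,0.9],[85,-1.1,1.8,0,0,0,2],[85,-1.7,2.8,0,0,0,3.2],[85,-2.3,3.8,0,0,0,4.4],[85,-2.9,4.8,0,0,0,5.5],[85,-3.4,5.5,0,0,0,6.3],[85,-3.65,5.93,0,0,0,6.66],[85,-3.65,5.93,0,0,0,6.66]]], "squeeze": 90}}

```text
t: 0.9
ee_pos: [0.5147, 0.1791, 0.2311]
ee_rot: [-180.0, -0.0, 123.4]
contact_force: [0.0, -0.2, 0.2]
finger_gap: 0.997
grip_force: 0.0
```

```bash
python3 - <<'E'
from h import *
s=sense();print(s["t"],s["ee_pos"].round(4),s["ee_rot"].round(2),s["qpos"].round(1))
im,K,T=cam("wrist")
c,sn=np.cos(np.radians(123.3)),np.sin(np.radians(123.3))
im=im.copy()
for k in(-.08,0,.08):
  for y in(-.008,.008):
    p=proj(K,T,[.515+k*c-y*sn,.178+k*sn+y*c,.112]);print(k,y,p.round(1));cv2.circle(im,tuple(int(v) for v in p),3,(255,0,255),1)
save("w1.png",im)
E
```

```text
0.9 [0.5147 0.1791 0.2311] [-1.7998e+02 -2.0000e-02  1.2341e+02] [ 10.9   1.7  99.5   0.   78.9 -22.5]
-0.08 -0.008 [286.9 286.1]
-0.08 0.008 [270.5 286.1]
0 -0.008 [287.6 207.3]
0 0.008 [269.8 207.3]
0.08 -0.008 [288.5 113.9]
0.08 0.008 [269.1 113.9]
```

View pics/w1.png

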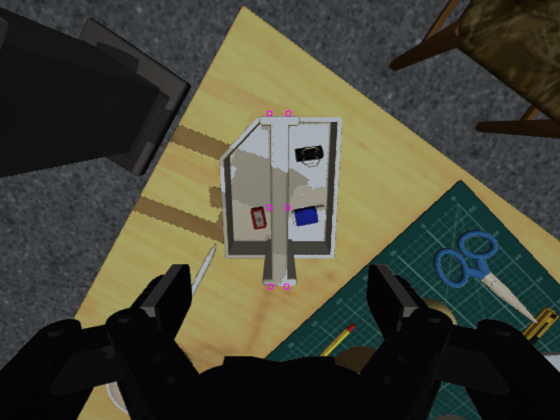

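The wrist view shows the bar centred between the fingers, at columns 272–288 and rows 117–285, within about 1 mm of the prediction. The cut-off corner is at upper left (240,140). I'll descend 150 mm.

Emit:
{"fn": "step_arm", "kwargs": {"plan": [[[85,0,0,-0.8,0,0,0],[85,0.03,0,-1.8,0,0,0],[85,0.03,0,-2.8,0,0,0],[85,0.03,0,-3.7,0,0,0],[85,0.03,0,-4.4,0,0,0],[85,0.03,0,-4.8,0,0,0],[85,0.03,0,-5.0,0,0,0],[85,0.03,0,-5.0,0,0,0]]]}}

```text
t: 1.75
ee_pos: [0.5166, 0.1773, 0.0809]
ee_rot: [-180.0, -0.0, 123.2]
contact_force: [0.3, -0.6, 0.0]
finger_gap: 0.997
grip_force: 0.0
```

Emit:
{"fn": "step_arm", "kwargs": {"plan": [[[40,0,0,0,0,0,0],[30,0,0,0,0,0,0],[20,0,0,0,0,0,0],[10,0,0,0,0,0,0],[5,0,0,0,0,0,0],[5,0,0,0,0,0,0],[5,0,0,0,0,0,0],[5,0,0,0,0,0,0]]], "squeeze": 90}}

```text
t: 2.55
ee_pos: [0.5168, 0.1781, 0.0819]
ee_rot: [180.0, 0.0, 123.3]
contact_force: [-0.9, 0.5, 6.1]
finger_gap: 0.173
grip_force: 88.9
```

The bar is gripped. Next is a smooth lift of 120 mm.

Emit:
{"fn": "step_arm", "kwargs": {"plan": [[[5,0,0,0.2,0,0,0],[5,0,0,0.6,0,0,0],[5,0,0,1.2,0,0,0],[5,0,0,1.9,0,0,0],[5,0,0,2.7,0,0,0],[5,0,0,3.4,0,0,0],[5,0,0,3.8,0,0,0],[5,0,0,4.0,0,0,0]]]}}

```text
t: 3.35
ee_pos: [0.5169, 0.178, 0.2028]
ee_rot: [179.9, 0.0, 123.3]
contact_force: [-0.4, 0.8, -2.5]
finger_gap: 0.173
grip_force: 87.9
```

```bash
python3 - <<'E'
from h import *
s=sense();print(s["t"],s["ee_pos"].round(4),s["ee_rot"].round(2),s["contact_force"],s["ft_torque"])
a=cam("side")[0];b=cam("wrist")[0]
save("l2.png",np.hstack([cv2.resize(a[30:250,130:350],(400,400)),b[10:410,80:480]]))
E
```

```text
3.35 [0.5169 0.178  0.2028] [1.799e+02 4.000e-02 1.233e+02] [-0.38699486  0.79482978 -2.50507976] [ 0.01149642 -0.02034414 -0.03189819]
```

View pics/l2.png

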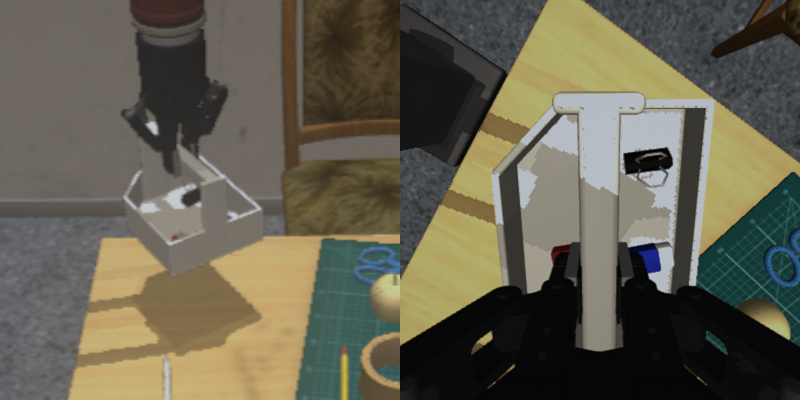

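The side and wrist views show the caddy lifted level, with all three pieces still inside. I'll carry it with a gentle speed profile over three calls.

Emit:
{"fn": "step_arm", "kwargs": {"plan": [[[5,0,-0.05,0,0,0,0],[5,0,-0.2,0,0,0,0],[5,0,-0.45,0,0,0,0],[5,0,-0.8,0,0,0,0],[5,0,-1.25,0,0,0,0],[5,0,-1.8,0,0,0,0],[5,0,-2.4,0,0,0,0],[5,0,-3.05,0,0,0,0]]]}}

```text
t: 4.25
ee_pos: [0.5163, 0.0848, 0.2013]
ee_rot: [-180.0, 0.0, 123.3]
contact_force: [0.0, -0.3, -1.8]
finger_gap: 0.167
grip_force: 87.9
```

Emit:
{"fn": "step_arm", "kwargs": {"plan": [[[5,-0.02,-0.7,0,0,0,0],[5,-0.06,-1.4,0,0,0,0],[5,-0.12,-2.1,0,0,0,0],[5,-0.18,-2.8,0,0,0,0],[5,-0.24,-3.5,0,0,0,0],[5,-0.3,-4.2,0,0,0,0],[5,-0.34,-4.9,0,0,0,0],[5,-0.36,-5.6,0,0,0,0]]]}}

```text
t: 5.05
ee_pos: [0.505, -0.0835, 0.2013]
ee_rot: [-180.0, 0.0, 123.3]
contact_force: [0.8, 0.3, -2.9]
finger_gap: 0.174
grip_force: 87.9
```

Emit:
{"fn": "step_arm", "kwargs": {"plan": [[[5,0,-0.65,0,0,0,0],[5,0,-1.25,0,0,0,0],[5,0,-1.75,0,0,0,0],[5,0,-2.15,0,0,0,0],[5,0,-2.5,0,0,0,0],[5,0,-2.75,0,0,0,0],[5,0,-2.95,0,0,0,0],[5,0,-3.05,0,0,0,0]]]}}

```text
t: 5.85
ee_pos: [0.5056, -0.1734, 0.2012]
ee_rot: [-180.0, -0.0, 123.3]
contact_force: [-1.1, -0.1, -2.5]
finger_gap: 0.171
grip_force: 87.9
```

It is over the bowl now. I'll tip about the horizontal axis (-0.203, -0.979) in small increments while holding the bar centre still.

Emit:
{"fn": "step_arm", "kwargs": {"plan": [[[5,0.02,0,0,-0.06,-0.29,0],[5,0.05,-0.01,0.01,-0.16,-0.78,0],[5,0.08,-0.02,0.01,-0.3,-1.47,0],[5,0.11,-0.02,0.02,-0.45,-2.15,0],[5,0.14,-0.03,0.02,-0.57,-2.74,0],[5,0.17,-0.03,0.03,-0.69,-3.33,0],[5,0.19,-0.04,0.03,-0.77,-3.72,0],[5,0.21,-0.04,0.04,-0.81,-3.92,0]]]}}

```text
t: 6.65
ee_pos: [0.5112, -0.1735, 0.2022]
ee_rot: [165.5, 14.0, 121.5]
contact_force: [0.1, -0.9, -2.8]
finger_gap: 0.172
grip_force: 88.0
```

Emit:
{"fn": "step_arm", "kwargs": {"plan": [[[5,0.02,0,0.01,-0.08,-0.39,0],[5,0.05,-0.01,0.03,-0.2,-0.98,0],[5,0.08,-0.02,0.05,-0.34,-1.66,0],[5,0.11,-0.02,0.07,-0.49,-2.35,0],[5,0.14,-0.03,0.08,-0.61,-2.94,0],[5,0.17,-0.03,0.1,-0.71,-3.43,0],[5,0.19,-0.04,0.11,-0.79,-3.82,0],[5,0.19,-0.04,0.11,-0.81,-3.92,0]]]}}

```text
t: 7.45
ee_pos: [0.5169, -0.1748, 0.205]
ee_rot: [149.3, 27.0, 115.8]
contact_force: [-0.3, -0.0, -2.2]
finger_gap: 0.17
grip_force: 88.1
```

Emit:
{"fn": "step_arm", "kwargs": {"plan": [[[5,0,0,-0.05,0,0,0],[5,0,0,-0.15,0,0,0],[5,0,0,-0.3,0,0,0],[5,0,0,-0.45,0,0,0],[5,0,0,-0.6,0,0,0],[5,0,0,-0.7,0,0,0],[5,0,0,-0.73,0,0,0],[5,0,0,-0.73,0,0,0]]]}}

```text
t: 8.25
ee_pos: [0.5175, -0.1754, 0.1836]
ee_rot: [149.3, 27.0, 115.7]
contact_force: [-0.3, 0.0, -2.1]
finger_gap: 0.172
grip_force: 88.1
```

```bash
python3 - <<'E'
from h import *
s=sense();print(s["t"],s["ee_pos"].round(4),s["ee_rot"].round(2),s["qpos"].round(1))
Rm=R.from_euler('xyz',s["ee_rot"],degrees=True).as_matrix()
print("tool z",Rm[:,2].round(3),"tilt",np.degrees(np.arccos(-Rm[2,2])))
# caddy axes from tool: tool y=-caddy... use level relation
C=Rm@R.from_euler('xyz',[180,0,123.3],degrees=True).as_matrix().T@R.from_euler('z',123.3,degrees=True).as_matrix()
g=np.array(s["ee_pos"])-.019*Rm[:,2]
print("bar",g.round(3),"corner",(g+C@[.0555,.0405,-.095]).round(3))
a=cam("side")[0];w=cam("wrist")[0];c=cam("scene")[0]
save("t3.png",np.vstack([np.hstack([cv2.resize(a[140:350,120:330],(300,300)),cv2.resize(c[90:240,270:420],(300,300))]),cv2.resize(w,(400,300))[:, :].repeat(1,0) if 0 else cv2.copyMakeBorder(cv2.resize(w,(400,300)),0,0,0,200,0)]))
E
```

```text
8.25 [ 0.5175 -0.1754  0.1836] [149.3   27.01 115.75] [-36.8 -23.8 135.1  28.6  34.8 -88.9]
tool z [ 0.63  -0.13  -0.766] tilt 40.00094302687182
bar [ 0.506 -0.173  0.198] corner [ 0.517 -0.164  0.082]
```

View pics/t3.png

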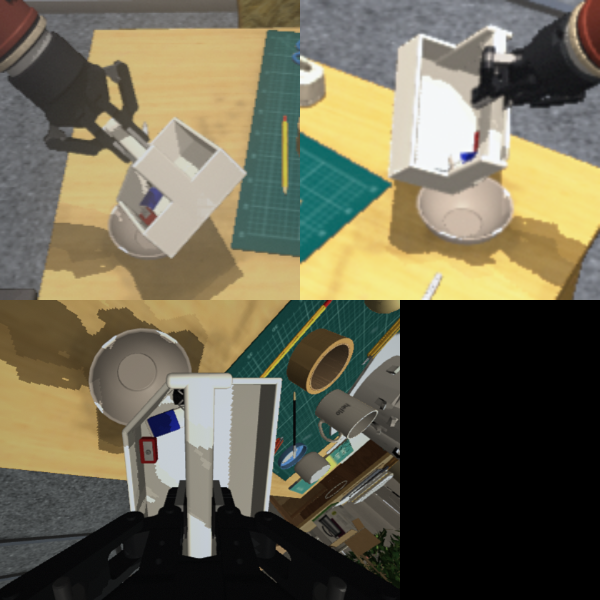

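The caddy is tilted 40°, with the corner at (0.517,-0.164,0.082). The eraser is at the diagonal, the sharpener is by the +y wall, and the clip is partly hidden under the +x post. I'll zoom in to see how well they are gathered.

Emit:
{"fn": "step_arm", "kwargs": {"plan": [[[5,0,0,0,0,0,0],[5,0,0,0,0,0,0],[5,0,0,0,0,0,0]]]}}

```text
t: 8.7
ee_pos: [0.5176, -0.1755, 0.1841]
ee_rot: [149.3, 27.1, 115.7]
contact_force: [-0.2, -0.5, -2.1]
finger_gap: 0.17
grip_force: 88.1
```

```bash
cat > look.py <<'E'
import sys
from h import *
im,K,T=cam("wrist"); s=sense()
Rm=R.from_euler('xyz',s["ee_rot"],degrees=True).as_matrix()
C=Rm@R.from_euler('xyz',[180,0,123.3],degrees=True).as_matrix().T@R.from_euler('z',123.3,degrees=True).as_matrix()
g=np.array(s["ee_pos"])-.019*Rm[:,2]
Tc=np.eye(4);Tc[:3,:3]=C;Tc[:3,3]=g-C@[0,0,.1]   # caddy frame
T2=np.linalg.inv(Tc)@T
hsv=cv2.cvtColor(im,cv2.COLOR_RGB2HSV).astype(int);h,sa,v=hsv[...,0],hsv[...,1],hsv[...,2]
roi=np.zeros(h.shape,bool);roi[100:300,170:300]=True
for n,m,z in(("eraser",(abs(h-120)<15)&(sa>120)&(v>60),.017),("sharp",((h<8)|(h>172))&(sa>120)&(v>60),.017),("clip",(v<45),.019)):
    m=m&roi;ys,xs=np.nonzero(m)
    print(n,len(xs))
    if len(xs):
        P=np.array([ray(K,T2,a,b,z) for a,b in zip(xs,ys)])*1e3
        print(" caddy mm: mean",P.mean(0).round(0)," x",np.percentile(P[:,0],[2,98]).round(0)," y",np.percentile(P[:,1],[2,98]).round(0))
side=cam("side")[0]
save(sys.argv[1],np.hstack([cv2.resize(im[100:270,150:300],(450,510),interpolation=cv2.INTER_CUBIC),cv2.resize(side[220:340,190:270],(340,510),interpolation=cv2.INTER_CUBIC)]))
E
python3 look.py t4.png
```

```text
eraser 1058
 caddy mm: mean [39. 35. 17.]  x [29. 50.]  y [22. 48.]
sharp 427
 caddy mm: mean [12. 52. 17.]  x [-1. 24.]  y [43. 60.]
clip 1246
 caddy mm: mean [-25.  26.  19.]  x [-58.  70.]  y [-15.  74.]
```

View pics/t4.png

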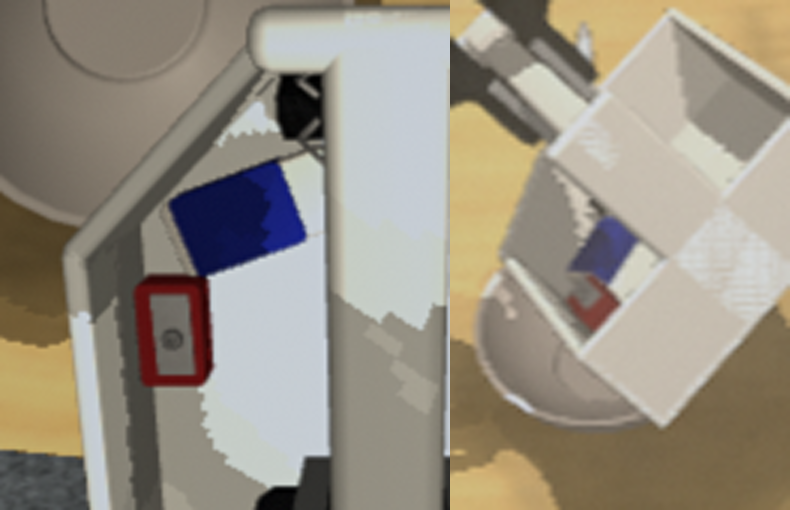

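The eraser is held off the diagonal wall, wedged between the sharpener on the +y wall at about (12,52) mm and the clip on the +x wall. I'll rock the tilt direction toward +x, then +y, then back to the diagonal, to gather them tighter.

```bash
cat > rot.py <<'E'
from h import *
def C(phi,th):
    p=np.radians(phi); ax=np.array([-np.sin(p),np.cos(p),0])
    return R.from_euler('z',123.3,degrees=True)*R.from_rotvec(np.radians(th)*ax)
seq=[(45,40),(15,42),(75,42),(45,43)]
for a,b in zip(seq,seq[1:]):
    print(a,b)
    for f in(.5,1):
        q=(a[0]+f*(b[0]-a[0]),a[1]+f*(b[1]-a[1]))
        rv=np.degrees((C(*q)*C(*a).inv()).as_rotvec())/5
        z=np.array([0,0,-1]); sh=.019*(C(*q).apply(z)-C(*a).apply(z))/.03
        g=np.array([.506,-.173,.198])
        print(f,"shift",sh.round(2),"rv",rv.round(2),"corner",(g+C(*q).apply([.0555,.0405,-.095])).round(3),"low",min((g+C(*q).apply(v))[2] for v in([.08,-.065,-.1],[.08,.023,-.1],[.038,.065,-.1],[-.08,.065,-.1])).round(3))
E
python3 rot.py
```

```text
(45, 40) (15, 42)
0.5 shift [-0.03 -0.1   0.01] rv [-1.9   0.45 -0.71] corner [ 0.512 -0.184  0.081] low 0.07
1 shift [-0.08 -0.2   0.01] rv [-3.67  1.41 -1.41] corner [ 0.501 -0.202  0.085] low 0.068
(15, 42) (75, 42)
0.5 shift [0.1 0.2 0. ] rv [ 3.57 -1.79  1.48] corner [ 0.521 -0.165  0.082] low 0.075
1 shift [0.09 0.41 0.  ] rv [ 7.67 -1.59  2.61] corner [ 0.515 -0.125  0.092] low 0.075
(75, 42) (45, 43)
0.5 shift [ 0.02 -0.11  0.  ] rv [-1.96 -0.47 -0.77] corner [ 0.522 -0.144  0.086] low 0.073
1 shift [ 0.02 -0.22  0.01] rv [-4.01 -0.43 -1.51] corner [ 0.523 -0.166  0.082] low 0.075
```

Emit:
{"fn": "step_arm", "kwargs": {"plan": [[[5,-0.01,-0.05,0,-0.9,0.2,-0.35],[5,-0.03,-0.1,0.01,-1.9,0.45,-0.71],[5,-0.05,-0.15,0.01,-2.8,0.9,-1.06],[5,-0.08,-0.2,0.01,-3.67,1.41,-1.41],[5,-0.08,-0.2,0.01,-3.67,1.41,-1.41],[5,-0.08,-0.2,0.01,-3.67,1.41,-1.41],[5,-0.08,-0.2,0.01,-3.67,1.41,-1.41],[5,-0.08,-0.2,0.01,-3.67,1.41,-1.41]]]}}

```text
t: 9.6
ee_pos: [0.5149, -0.1815, 0.1838]
ee_rot: [166.8, 40.2, 118.4]
contact_force: [-0.1, -0.8, -3.0]
finger_gap: 0.169
grip_force: 88.2
```

Emit:
{"fn": "step_arm", "kwargs": {"plan": [[[5,0.05,0.07,0,1.2,-0.7,0.5],[5,0.08,0.14,0,2.4,-1.3,1.0],[5,0.1,0.2,0,3.57,-1.79,1.48],[5,0.1,0.27,0,4.9,-1.8,1.9],[5,0.1,0.34,0,6.3,-1.7,2.3],[5,0.09,0.41,0,7.67,-1.59,2.61],[5,0.09,0.41,0,7.67,-1.59,2.61],[5,0.09,0.41,0,7.67,-1.59,2.61]]]}}

```text
t: 10.4
ee_pos: [0.5176, -0.1739, 0.184]
ee_rot: [138.8, 9.9, 119.2]
contact_force: [-0.6, -0.2, -2.7]
finger_gap: 0.177
grip_force: 88.5
```

Emit:
{"fn": "step_arm", "kwargs": {"plan": [[[5,0,0,0,0,0,0],[5,0,0,0,0,0,0],[5,0.01,-0.05,0,-1.0,-0.23,-0.38],[5,0.02,-0.11,0,-1.96,-0.47,-0.77],[5,0.02,-0.17,0,-3.0,-0.45,-1.15],[5,0.02,-0.22,0.01,-4.01,-0.43,-1.51],[5,0.02,-0.22,0.01,-4.01,-0.43,-1.51],[5,0.02,-0.22,0.01,-4.01,-0.43,-1.51]]]}}

```text
t: 11.2
ee_pos: [0.5189, -0.1735, 0.1851]
ee_rot: [146.4, 28.9, 114.7]
contact_force: [-0.1, 0.1, -1.7]
finger_gap: 0.167
grip_force: 88.6
```

```bash
python3 look.py t5.png
```

```text
eraser 955
 caddy mm: mean [37. 36. 17.]  x [25. 50.]  y [23. 49.]
sharp 489
 caddy mm: mean [20. 51. 17.]  x [ 7. 32.]  y [43. 59.]
clip 1776
 caddy mm: mean [-3. 26. 19.]  x [-58.  64.]  y [-15.  71.]
```

View pics/t5.png

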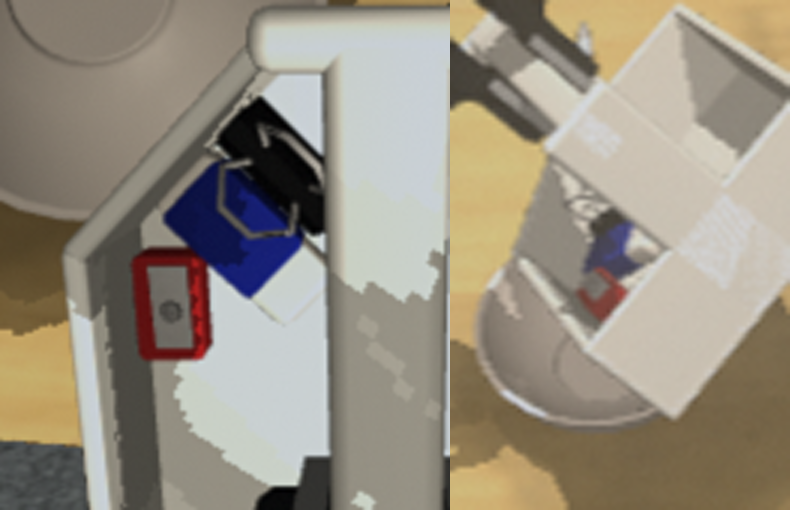

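The eraser and clip now lie end-on against the diagonal wall, with the sharpener at about (20,51) next to the eraser. I'll do one more short rock toward +x and back to bring the sharpener closer.

Emit:
{"fn": "step_arm", "kwargs": {"plan": [[[5,-0.03,-0.05,0,-0.9,0.45,-0.37],[5,-0.05,-0.1,0,-1.8,0.9,-0.74],[5,-0.08,-0.15,0,-2.7,1.35,-1.11],[5,-0.1,-0.2,0,-3.57,1.79,-1.48],[5,-0.1,-0.2,0,-3.57,1.79,-1.48],[5,-0.1,-0.2,0,-3.57,1.79,-1.48],[5,-0.1,-0.2,0,-3.57,1.79,-1.48],[5,-0.1,-0.2,0,-3.57,1.79,-1.48]]]}}

```text
t: 12.1
ee_pos: [0.5152, -0.1822, 0.184]
ee_rot: [166.0, 40.9, 118.2]
contact_force: [-0.1, -0.9, -1.5]
finger_gap: 0.174
grip_force: 88.6
```

Emit:
{"fn": "step_arm", "kwargs": {"plan": [[[5,0.03,0.05,0,0.9,-0.45,0.37],[5,0.05,0.1,0,1.8,-0.9,0.74],[5,0.08,0.15,0,2.7,-1.35,1.11],[5,0.1,0.2,0,3.57,-1.79,1.48],[5,0.1,0.2,0,3.57,-1.79,1.48],[5,0.1,0.2,0,3.57,-1.79,1.48],[5,0.1,0.2,0,3.57,-1.79,1.48],[5,0.1,0.2,0,3.57,-1.79,1.48]]]}}

```text
t: 12.9
ee_pos: [0.5181, -0.1767, 0.1845]
ee_rot: [146.6, 28.9, 114.4]
contact_force: [0.8, -0.3, -2.0]
finger_gap: 0.173
grip_force: 88.6
```

Emit:
{"fn": "step_arm", "kwargs": {"plan": [[[5,0,0,0,0,0,0],[5,0,0,0,0,0,0],[5,0,0,0,0,0,0],[5,0,0,0,0,0,0]]]}}

```text
t: 13.3
ee_pos: [0.5186, -0.1754, 0.1845]
ee_rot: [146.5, 28.9, 114.6]
contact_force: [0.6, -0.8, -2.8]
finger_gap: 0.174
grip_force: 88.6
```

```bash
python3 look.py t6.png
```

```text
eraser 936
 caddy mm: mean [46. 27. 17.]  x [34. 59.]  y [16. 39.]
sharp 444
 caddy mm: mean [34. 48. 17.]  x [21. 46.]  y [36. 58.]
clip 1394
 caddy mm: mean [-16.  26.  19.]  x [-58.  70.]  y [-14.  73.]
```

View pics/t6.png

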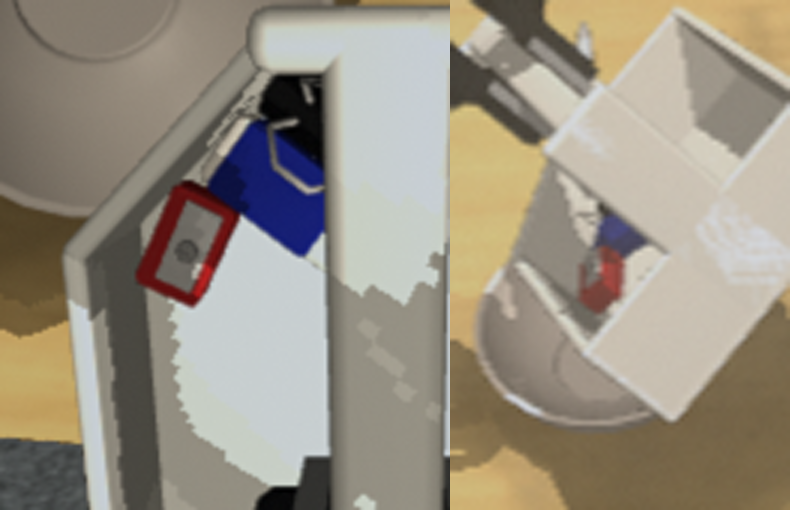

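All three pieces now sit side by side along the diagonal wall: clip, eraser and sharpener. The arm is still and the corner is over the bowl, about 44 mm above its rim, so I'm handing in.

```bash
python3 -c "
from plant import r
print(r.sign_off())"
```

```text
the job is handed in; nothing more can be done
None
```

I've handed the job in: the caddy is held still at a 43° tilt with its cut-off corner over the bowl, about 44 mm above the rim, and the eraser, sharpener and clip are gathered along the diagonal wall; nothing fell out in the views I checked, but sign-off returned no verdict.

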